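# Turn the slide carrier face up against the tipping stop

## Robot

A 6-joint arm with a two-finger parallel gripper is mounted at the origin on the work surface. World frame = base frame: x ahead of the robot, y to its left, z up, the work surface at z = 0. Lengths are in m, angles in degrees, forces in N, time in s.
With the tool pointing down it reaches from about 0.4 to 0.825 m from the base axis. Payload 7 kg.
Tool frame: the origin (TCP) lies on the centre line of the jaws, within the pads' length; the fingertips stand 11 mm ahead of it and the grasp point (between the pads) lies 8 mm behind it; z points along the fingers, y is the direction in which the jaws open and shut (so a half turn about z gives the same grasp; the last joint's range is limited). The gripper opens to 88 mm and grips with 3 to 60 N. Pads are 19 mm wide; open, the fingers measure 130 mm over their backs; the gripper's body (78 mm by 193 mm) begins 47 mm behind the grasp point.
Start: joints at [91.908, 20.546, 0.682, 0, -70.136, -16.507], TCP at [0.17, 0.653, 0.238] pointing down, gripper open.
Joint ranges: [-176.03, 176.03], [-82.01, 121.73], [-58.28, 71.71], [-173.87, 95.51], [-174.79, -0.11], [-173.66, 173.66]. Speed limits (degrees/s): [136.94, 136.94, 172.46, 180, 180, 180].

## Interface

Orientations are given as [roll, pitch, yaw] about the fixed x, y, z axes, in that order (R = Rz(yaw) Ry(pitch) Rx(roll)).
In Python, from plant import ctrl, cams, order gives the robot as it stands.
- The arm moves only by the tool jog_arm, never from a script. Its argument "motion" is a list of rows, each an object with "offset": the shift along the tool's x, y, z in mm, a list of three; "roll": the turn about the tool's z in rad; "hand": the finger opening in mm, from 0 to 87.6. A call has 1 to 20 rows; each row is the pose to reach, as a shift and turn from the pose commanded when the call began, along the tool's axes at that moment; what a row does not reach only later rows make up. A row lasts 1/12 s, in which the tool goes at most 41.7 mm and 7.16 degrees, less where a joint would pass 70% of its speed; a pose out of reach is approached as far as the arm can. A call with a gripper value outside its range is refused whole. The fingers move at their own pace and stop on an object; the grip force is fixed at half the most. Time passes only in rows, so rows that repeat a pose let the fingers close. It gives the time, the measured TCP pose, the force and the opening at its end, in the units of the state.
- ctrl.get_obs(): the state, without advancing time (a new reading comes with each control period).
- cams.snapshot(name): name is "scene" or "side" or "wrist"; returns a dict with "img" (480x640x3 uint8, red, green, blue), "K" (3x3 intrinsics, pixels), "cam_to_world" (4x4, takes a point from camera to world coordinates); the wrist camera has in their place "T_tool_cam" (4x4, takes a point from camera to tool coordinates, whose origin is the TCP and whose axes are the flange's). Camera axes: x right, y down, z forward; pixel columns grow to the right and rows downward; lengths in m; the calibration is good to about 2 mm. A picture is of the moment at which its call begins: read the wrist's pose just before it. There is no depth.
- order.close_job(): hands the job in, once; it reports no verdict.
The state is a dict: "clock": time; "joint_pos": joint angles; "qvel": joint speeds; "tau": joint torques, N m; "tool_pos": TCP position; "orientation": TCP orientation; "force": force on the tool from outside, world axes, zero at the start; "moment": the same for the moment, N m; "opening": finger opening in m.
Only numpy, scipy, OpenCV 4.12 (cv2) and the standard library are available. Lean on these libraries where they do the work, as an engineer would, in place of code of your own. Each camera call takes 0.05 s, during which the arm holds its last target. There are 200 camera calls.

## Task

The orange slide carrier lies face down on the bench in front of the low blue sloping stop. Do not pick it up or lift it off the bench: push it along the bench with the fingertips until its front edge rides up the stop and it leans there, then tip its raised edge back over towards where it came from so that it lies flat on the bench in front of the stop with its glass slides facing up. Leave the three jars standing where they are.

Things in the scene. Friction and masses are not known exactly. Their poses are not given: they have to be found in the camera images.
- carrier_center (a point): centre (half-way through the thickness) of the slide carrier, a loose stiff plate 80 mm (its x) by 100 mm (its y) by 7 mm thick. Its z axis points out of the plain orange back, up at the start; the other face is white with two glass slides and must end up (z axis down). Its x axis points at the stop at the start, within 0.35 rad of the stop's x axis.
- carrier: the same slide carrier, its origin in the middle of the white face (3.5 mm from the centre), same axes; 60 to 110 g. It slides on bench and stop with a friction coefficient of 0.5 to 0.7, so once leant steeply on the stop it stays there by itself.
- carrier_lead (a point): middle (half-way through the thickness) of the carrier's 100 mm edge that is nearest the stop at the start, 40 mm from its centre along its +x; it rides up the stop. Axes as the carrier's.
- carrier_tail (a point): middle (half-way through the thickness) of the carrier's opposite 100 mm edge, 40 mm from its centre along -x: the edge to push on. Axes as the carrier's.
- stop: fixed blue tipping stop, 140 mm wide (its y). Origin on the bench, mid-way along the foot of its slope; its x is level and points from the carrier's side into the stop, z up. Along +x the slope rises at 36 degrees to 17 mm high at x = 24 mm, then at 50 degrees to its top edge, 40 mm high at x = 43 mm; behind that a block 37 mm high ends at x = 54 mm, with free bench beyond.
- stop_foot (a point): middle of the foot of the slope, on the bench (same point as the stop's origin). Before it, at y = 30 to 46 mm either side, lie two low yellow ribs that rise gently from x = -18 mm to 2.5 mm high at x = -6 mm, then drop steeply: the carrier slides over them, and once its tail edge has been pushed past them, to about x = 0, they keep that edge from slipping back while it is tipped over.
- stop_top (a point): middle of the stop's top edge, 40 mm high; axes as the stop's. With its tail edge at the foot of the slope the carrier leans at about 43 degrees, its lead edge some 55 mm high and 15 mm beyond this edge: about 14 mm stand above the top edge and can be reached from behind, over the block. Pulled from there towards -x, beyond upright (past the foot), it falls flat in front of the stop.
- jar_red: red-capped clear specimen jar, 44 mm across, 55 mm tall, loose; origin at the centre of its underside. A bystander: leave it alone
- jar_pink: white reagent jar with a pink cap, 40 mm across, 60 mm tall, loose; origin at the centre of its underside. A bystander: leave it alone
- jar_amber: amber jar with a black cap, 38 mm across, 58 mm tall, loose; origin at the centre of its underside. A bystander: leave it alone

How it is judged (in metres and radians):
On the way:
1. the carrier leans on the stop, tipped up by 35 degrees or more with its back outwards, its tail edge still low and its lead edge raised (angle between carrier_center's own z axis and vertical between 0.6 and 1.5 rad and contact force between carrier and stop above 0.03 N and height (world z) of carrier_lead above 0.04 m and height (world z) of carrier_tail below 0.022 m), for 0.1 s.
At the end, for the whole second after the job is handed in: the carrier lies at rest flat on the bench or over the low ribs (within 0.08 rad of level), slides up, its centre 20 to 250 mm in front of the foot of the stop; the jars stand upright within 20 mm of where they were (angle between carrier_center's own z axis and vertical above 3.06 rad and height (world z) of carrier_center below 0.009 m and x of carrier_center in the frame of stop between -0.25 and -0.02 m and linear speed of carrier below 0.02 m/s and distance of each of jar_red, jar_pink, jar_amber from where it was at the start of the episode below 0.02 m and angle between each of jar_red, jar_pink, jar_amber's own z axis and vertical below 0.2 rad); the robot touches nothing.
It fails at once if the carrier is lifted clear of the bench (both long edges above 30 mm, or its centre above 62 mm) (height (world z) of each of carrier_lead, carrier_tail above 0.03 m or height (world z) of carrier_center above 0.062 m).
It fails at once if a jar is pushed more than 20 mm or tipped over (distance of any of jar_red, jar_pink, jar_amber from where it was at the start of the episode above 0.02 m or angle between any of jar_red, jar_pink, jar_amber's own z axis and vertical above 0.4 rad).
It also fails if it takes over 51 s, if anything falls off the work surface, if the arm or the gripper's body presses on something with over 40 N, if the wrist force passes 120 N, or if a joint passes its speed limit or range.

## Working session

There is one attempt and no reset: what is moved stays moved. The work goes in short steps, Python scripts to look and compute and a tool call to move; the robot and the scene stay as the last step left them, time stands still between calls to the robot, and variables do not carry over. Pictures are saved under pics/ and viewed, about 8 in all and at most 12, crops included, and the job is handed in when it is done.

Besides the shell and the picture viewer there is one more tool, called after ">>>" as name([rows], argument=value, ...), one row to a line, values as JSON. jog_arm: Moves the arm, as the interface text tells. Its arguments: {"type":"object","properties":{"motion":{"type":"array"}},"required":["motion"]}

```bash
ls; mkdir -p pics; cat > h.py <<'E'
import numpy as np, cv2
from plant import ctrl, cams, order
from scipy.spatial.transform import Rotation as R
def snap(n,f):
    s=cams.snapshot(n); cv2.imwrite('pics/'+f+'.png',s['img'][:,:,::-1]); return s
def ray(s,uv,z):
    T=s['cam_to_world']; d=T[:3,:3]@np.linalg.inv(s['K'])@np.array([uv[0],uv[1],1.]); o=T[:3,3]
    return o+d*(z-o[2])/d[2]
def proj(s,p):
    T=np.linalg.inv(s['cam_to_world']); c=T[:3,:3]@np.asarray(p)+T[:3,3]; q=s['K']@c; return q[:2]/q[2]
E
python3 - <<'E'
from h import *
o=ctrl.get_obs(); print(o)
import pickle
for n in('scene','side'):
    s=snap(n,n+'0'); pickle.dump({k:s[k] for k in s},open(n+'0.pkl','wb')); print(s['K'],s['cam_to_world'])
E
```

```text
pics
{'clock': 0.0, 'joint_pos': array([ 9.19079243e+01,  2.05902479e+01,  6.31282730e-01, -2.04212163e-02,
       -7.01352661e+01, -1.65067918e+01]), 'qvel': array([-0.00813442,  0.06456741, -0.01388438, -0.04177185, -0.02927404,
        0.02963849]), 'tau': array([ 3.16430132e-04, -5.82714593e+01,  2.93050826e+01,  6.99717432e+00,
        7.11073910e-03, -1.48600216e-04]), 'tool_pos': array([0.17003984, 0.65272311, 0.2366162 ]), 'orientation': array([ 1.79904198e+02, -8.37057041e-03, -1.46058154e+01]), 'force': array([-0.75356733, -0.64608369, -0.61039707]), 'moment': array([-0.01838861, -0.02052557,  0.05576902]), 'opening': 0.0876139369974651}
[[516.88860055   0.         312.44405447]
 [  0.         516.88860055 239.96770136]
 [  0.           0.           1.        ]] [[ 0.76640468  0.37490856 -0.52160085  1.02291083]
 [ 0.64208592 -0.47075173  0.60507725 -0.36778354]
 [-0.01869586 -0.79864659 -0.60150984  0.52129903]
 [ 0.          0.          0.          1.        ]]
[[497.8904119    0.         322.7960304 ]
 [  0.         497.8904119  234.85501898]
 [  0.           0.           1.        ]] [[-0.88967642 -0.27701763  0.36295607  0.36076061]
 [-0.45658403  0.54433497 -0.70372612  0.57378592]
 [-0.00262514 -0.79180848 -0.61076381  0.47836731]
 [ 0.          0.          0.          1.        ]]
```

View pics/scene0.png

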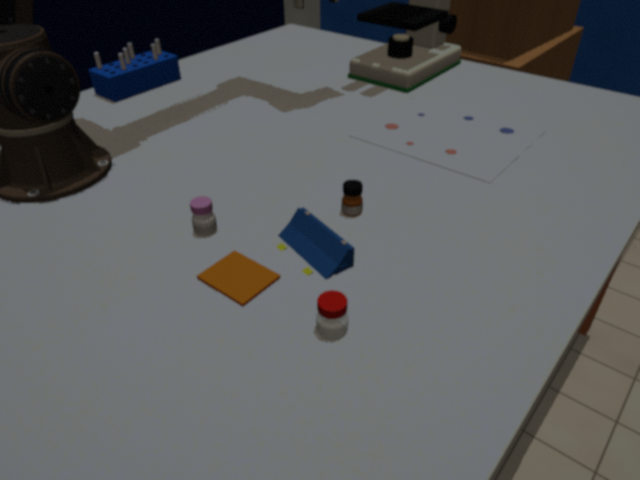

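View pics/side0.png

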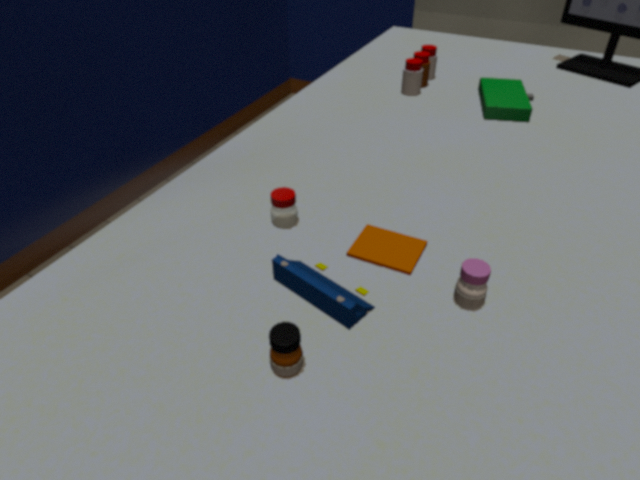

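The scene view shows the carrier at about (239,277), and the stop at (317,243) with its slope facing the carrier. The yellow ribs are at (282,247) and (308,271). The jars are red (332,313), pink (203,215) and amber (352,197). The side view agrees, with the carrier at (388,249) and the stop at (320,290). Next I fit the poses by silhouette.

```bash
cat > fit.py <<'E'
from h import *
from scipy.optimize import minimize
def mask(img,lo,hi,near):
    m=cv2.inRange(cv2.cvtColor(img,cv2.COLOR_RGB2HSV),lo,hi); 
    n,l,st,c=cv2.connectedComponentsWithStats(m)
    k=[i for i in range(1,n) if st[i,4]>3]; i=min(k,key=lambda i:np.hypot(*(c[i]-near))); return (l==i).astype(np.uint8),c[i],st[i,4]
def T(p,P):
    c,s=np.cos(p[2]),np.sin(p[2]); return np.c_[p[0]+c*P[:,0]-s*P[:,1],p[1]+s*P[:,0]+c*P[:,1],P[:,2]]
def iou(p,P,views):
    e=0
    for s,m in views:
        q=np.array([proj(s,x) for x in T(p,P)],np.float32)
        h=cv2.convexHull(q); a=np.zeros((480*4,640*4),np.uint8); cv2.fillConvexPoly(a,np.round(h*64+24).astype(np.int32).reshape(-1,1,2),1,shift=4)
        M=cv2.resize(m,None,fx=4,fy=4,interpolation=0); e+=1-(a&M).sum()/(a|M).sum()
    return e
def fit(p0,P,views):
    sim=np.array([p0]*4)+np.vstack([np.zeros(3),np.diag([.01,.01,.15])])
    r=minimize(iou,p0,(P,views),method='Nelder-Mead',options=dict(initial_simplex=sim,xatol=1e-4,fatol=1e-4)); return r.x,r.fun
CAR=np.array([[x,y,z] for x in(-.04,.04) for y in(-.05,.05) for z in(0,.007)])
STOP=np.array([[x,y,z] for x,z in((0,0),(.043,.04),(.054,.037),(.054,0)) for y in(-.07,.07)])
OR=((5,120,80),(22,255,255)); BL=((100,120,30),(125,255,255)); YE=((24,80,120),(35,255,255))
E
cat > m0.py <<'E'
from fit import *
import pickle
S=[pickle.load(open(n+'0.pkl','rb')) for n in('scene','side')]
def views(c,a,b): return [(s,mask(s['img'],*c,n)[0]) for s,n in zip(S,(a,b))]
cv=views(OR,(239,277),(388,249)); bv=views(BL,(317,243),(320,290))
print([m.sum() for _,m in cv+bv])
rib=[[ray(s,mask(s['img'],*YE,n)[1],.0015) for n in ns] for s,ns in zip(S,(((282,247),(308,271)),((362,291),(321,267))))]
print('ribs',np.round(rib,4).tolist())
c0=ray(S[0],(239,277),.0035); r=np.mean(rib,0); mid=r.mean(0); d=r[0]-r[1]; print('rib dist',np.hypot(*d[:2]))
ux=mid-c0; yaw=np.arctan2(ux[1],ux[0])
for w,P,v,p0 in(('car',CAR,cv,[*c0[:2],yaw]),('stop',STOP,bv,[*(mid+.012*ux/np.hypot(*ux))[:2],np.arctan2(-d[0],d[1]) if d[1]*np.cos(yaw)-d[0]*np.sin(yaw)>0 else np.arctan2(d[0],-d[1])])):
    print(w,'init',np.round(p0,3)); 
    x,f=fit(p0,P,v); print('both',x.round(4),np.degrees(x[2]),f)
    for k in v: x,f=fit(x,P,[k]); print('  one',x.round(4),f)
for n,a,b,h in(('red',(332,298),(283,192),.055),('pink',(201,203),(475,267),.06),('amber',(352,186),(285,332),.058)):
    print(n,ray(S[0],a,h).round(3),ray(S[1],b,h).round(3))
E
python3 m0.py
```

```text
[np.uint64(2268), np.uint64(2331), np.uint64(2635), np.uint64(2666)]Traceback (most recent call last):
  File "m0.py", line 7, in <module>
    rib=[[ray(s,mask(s['img'],*YE,n)[1],.0015) for n in ns] for s,ns in zip(S,(((282,247),(308,271)),((362,291),(321,267))))]
                ~~~~^^^^^^^^^^^^^^^^
  File "fit.py", line 6, in mask
    k=[i for i in range(1,n) if st[i,4]>3]; i=min(k,key=lambda i:np.hypot(*(c[i]-near))); return (l==i).astype(np.uint8),c[i],st[i,4]
                                              ~~~^^^^^^^^^^^^^^^^^^^^^^^^^^^^^^^^^^^^^^^
ValueError: min() iterable argument is empty
```

```bash
sed -i 's/YE=((24,80,120)/YE=((22,60,80)/; s/st\[i,4\]>3/st[i,4]>8/' fit.py; python3 -c "
import cv2;a=cv2.cvtColor(cv2.imread('pics/scene0.png'),cv2.COLOR_BGR2HSV);print(a[245:250,280:285].tolist())"; python3 m0.py
```

```text
[[[31, 177, 117], [31, 187, 117], [31, 181, 117], [32, 146, 117], [32, 98, 117]], [[31, 195, 118], [31, 197, 118], [31, 197, 118], [31, 179, 118], [31, 154, 116]], [[31, 198, 117], [31, 201, 117], [31, 196, 117], [31, 197, 115], [31, 181, 113]], [[31, 174, 117], [31, 190, 117], [31, 182, 116], [32, 168, 114], [31, 147, 106]], [[32, 125, 118], [31, 148, 117], [31, 134, 116], [31, 103, 111], [32, 70, 106]]]
[np.uint64(2268), np.uint64(2331), np.uint64(2635), np.uint64(2666)]
ribs [[[0.5434, 0.1091, 0.0015], [0.6166, 0.0891, 0.0015]], [[0.5398, 0.1111, 0.0015], [0.6127, 0.0912, 0.0015]]]
rib dist 0.07576728774264992Traceback (most recent call last):
  File "m0.py", line 11, in <module>
    for w,P,v,p0 in(('car',CAR,cv,[*c0[:2],yaw]),('stop',STOP,bv,[*(mid+.012*ux/np.hypot(*ux))[:2],np.arctan2(-d[0],d[1]) if d[1]*np.cos(yaw)-d[0]*np.sin(yaw)>0 else np.arctan2(d[0],-d[1])])):
                                                                                ~~~~~~~~^^^^^
TypeError: return arrays must be of ArrayType
```

```bash
sed -i 's/np.hypot(\*ux))/np.linalg.norm(ux))/' m0.py; python3 m0.py
```

```text
[np.uint64(2268), np.uint64(2331), np.uint64(2635), np.uint64(2666)]
ribs [[[0.5434, 0.1091, 0.0015], [0.6166, 0.0891, 0.0015]], [[0.5398, 0.1111, 0.0015], [0.6127, 0.0912, 0.0015]]]
rib dist 0.07576728774264992
car init [0.546 0.011 1.229]
both [0.5425 0.0114 1.5907] 91.13895818311953 0.18815044839481443
  one [0.5416 0.0128 1.5854] 0.10508273940171153
  one [0.5425 0.0096 1.5887] 0.07517734014584054
stop init [0.582 0.111 1.304]
both [0.5809 0.1113 1.2679] 72.64480842962837 0.28804235240346066
  one [0.5809 0.1113 1.2679] 0.10867127837363288
  one [0.5813 0.1098 1.3234] 0.17230739375121285
red [0.719 0.021 0.055] [0.718 0.016 0.055]
pink [0.414 0.059 0.06 ] [0.407 0.064 0.06 ]
amber [0.575 0.259 0.058] [0.568 0.265 0.058]
```

Poses fitted: stop foot at (0.581, 0.111), x axis at 74.8°. Carrier centre at (0.542, 0.011), yaw 91°, tail about (0.543, -0.029). The rib spacing measures 76 mm (expected 76), which checks. First move goes high, behind the tail.

>>> jog_arm([
  {"offset": [541, 595, 0], "roll": 1.3, "hand": 10},
  {"offset": [541, 595, 0], "roll": 1.3, "hand": 10},
  {"offset": [541, 595, 0], "roll": 1.3, "hand": 10},
  {"offset": [541, 595, 0], "roll": 1.3, "hand": 10},
  {"offset": [541, 595, 0], "roll": 1.3, "hand": 10},
  {"offset": [541, 595, 0], "roll": 1.3, "hand": 10},
  {"offset": [541, 595, 0], "roll": 1.3, "hand": 10},
  {"offset": [541, 595, 0], "roll": 1.3, "hand": 10},
  {"offset": [541, 595, 0], "roll": 1.3, "hand": 10},
  {"offset": [541, 595, 0], "roll": 1.3, "hand": 10},
  {"offset": [541, 595, 0], "roll": 1.3, "hand": 10},
  {"offset": [541, 595, 0], "roll": 1.3, "hand": 10},
  {"offset": [541, 595, 0], "roll": 1.3, "hand": 10},
  {"offset": [541, 595, 0], "roll": 1.3, "hand": 10},
  {"offset": [541, 595, 0], "roll": 1.3, "hand": 10},
  {"offset": [541, 595, 0], "roll": 1.3, "hand": 10},
  {"offset": [541, 595, 0], "roll": 1.3, "hand": 10},
  {"offset": [541, 595, 0], "roll": 1.3, "hand": 10},
  {"offset": [541, 595, 0], "roll": 1.3, "hand": 10},
  {"offset": [541, 595, 0], "roll": 1.3, "hand": 10},
])

```text
clock: 1.77
tool_pos: [0.545, -0.0631, 0.2368]
orientation: [179.9, -0.1, -89.2]
force: [0.9, -0.4, 0.3]
opening: 0.0098
```

>>> jog_arm([
  {"offset": [0, 0, 40], "roll": 0, "hand": 10},
  {"offset": [0, 0, 80], "roll": 0, "hand": 10},
  {"offset": [0, 0, 120], "roll": 0, "hand": 10},
  {"offset": [0, 0, 160], "roll": 0, "hand": 10},
  {"offset": [0, 0, 190], "roll": 0, "hand": 10},
  {"offset": [0, 0, 205], "roll": 0, "hand": 10},
  {"offset": [0, 0, 213], "roll": 0, "hand": 10},
  {"offset": [0, 0, 217], "roll": 0, "hand": 10},
  {"offset": [0, 0, 220], "roll": 0, "hand": 10},
  {"offset": [0, 0, 222], "roll": 0, "hand": 10},
  {"offset": [0, 0, 222], "roll": 0, "hand": 10},
  {"offset": [0, 0, 222], "roll": 0, "hand": 10},
])

```text
clock: 2.77
tool_pos: [0.5444, -0.0588, 0.0166]
orientation: [-179.9, 0.0, -89.1]
force: [0.5, -0.8, -0.7]
opening: 0.0099
```

```bash
python3 - <<'E'
from h import *
o=ctrl.get_obs(); print(o['tool_pos'],o['force'])
ims=[]
for n in('scene','side'):
    s=snap(n,n+'1'); c=proj(s,o['tool_pos']).astype(int); print(n,c,proj(s,o['tool_pos']+[0,0.0095,-.011]))
    x,y=max(0,c[0]-70),max(0,c[1]-110); ims.append(cv2.resize(s['img'][y:y+150,x:x+130,::-1],(390,450),interpolation=2)); print(x,y)
cv2.imwrite('pics/v1.png',np.hstack(ims))
E
```

```text
[ 0.54437636 -0.05879434  0.01657347] [ 0.5283372  -0.79156937 -0.67448443]
scene [201 294] [207.61980364 296.66631167]
131 184
side [402 216] [399.54160745 225.02938175]
332 106
```

View pics/v1.png

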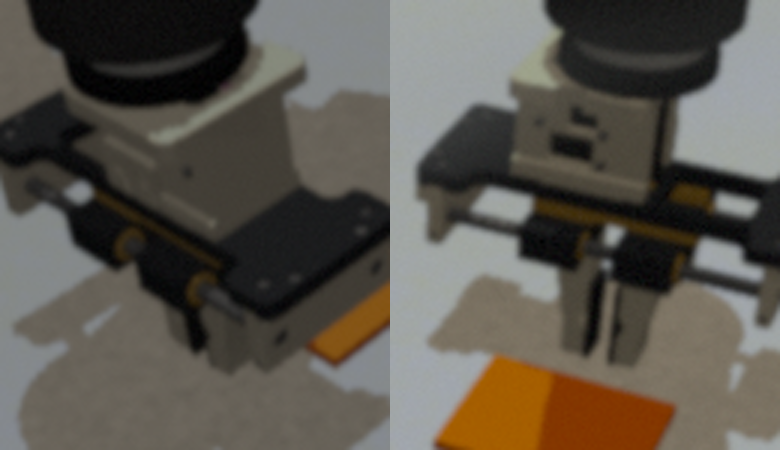

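The fingers stand about 20 mm behind the tail edge, centred on it, with narrow tips. I compute the push path.

```bash
cat > path.py <<'E'
from h import *
o=ctrl.get_obs(); p=o['tool_pos'][:2]; yw=np.radians(o['orientation'][2])
F=np.array([.581,.111]); a=np.radians(74.8); ux=np.array([np.cos(a),np.sin(a)]); uy=np.array([-ux[1],ux[0]])
tx=np.array([np.cos(yw),np.sin(yw)]); ty=np.array([np.sin(yw),-np.cos(yw)])
def row(xs,ys,head):  # finger face point in stop frame, heading rel. stop deg
    h=a+np.radians(head); P=F+xs*ux+ys*uy-.0095*np.array([np.cos(h),np.sin(h)]); d=(P-p)*1000
    roll=-(h-np.pi-yw); roll=(roll+np.pi)%(2*np.pi)-np.pi
    return [round(d@tx,1),round(d@ty,1)],round(roll,3)
d=(p-F); print('tcp in stop',d@ux,d@uy)
E
python3 - <<'E'
from path import *
for xs,h in((-.145,16),(-.13,12.5),(-.115,9),(-.1,5),(-.085,0),(-.04,0),(-.03,0),(-.02,0)): print(xs,row(xs,0,h))
E
```

```text
tcp in stop -0.1735250655913026 -0.009065471212151694
-0.145 ([np.float64(-20.4), np.float64(0.8)], np.float64(0.002))
-0.13 ([np.float64(-34.8), np.float64(-2.8)], np.float64(0.063))
-0.115 ([np.float64(-49.3), np.float64(-6.4)], np.float64(0.124))
-0.1 ([np.float64(-63.8), np.float64(-9.9)], np.float64(0.194))
-0.085 ([np.float64(-78.4), np.float64(-13.2)], np.float64(0.281))
-0.04 ([np.float64(-121.7), np.float64(-25.7)], np.float64(0.281))
-0.03 ([np.float64(-131.3), np.float64(-28.5)], np.float64(0.281))
-0.02 ([np.float64(-140.9), np.float64(-31.3)], np.float64(0.281))
```

>>> jog_arm([
  {"offset": [0, 0, 1.5], "roll": 0, "hand": 22},
  {"offset": [0, 0.4, 2.5], "roll": 0, "hand": 22},
  {"offset": [-6, 0.8, 2.5], "roll": 0, "hand": 22},
  {"offset": [-12, 0.8, 2.5], "roll": 0, "hand": 22},
  {"offset": [-17, 0.8, 2.5], "roll": 0, "hand": 22},
  {"offset": [-20.4, 0.8, 2.5], "roll": 0, "hand": 22},
  {"offset": [-25, -0.4, 2.5], "roll": 0.02, "hand": 22},
  {"offset": [-30, -1.6, 2.5], "roll": 0.04, "hand": 22},
  {"offset": [-35, -2.8, 2.5], "roll": 0.063, "hand": 22},
  {"offset": [-40, -4, 2.5], "roll": 0.083, "hand": 22},
  {"offset": [-45, -5.2, 2.5], "roll": 0.104, "hand": 22},
  {"offset": [-49, -6.4, 2.5], "roll": 0.124, "hand": 22},
  {"offset": [-54, -7.6, 2.5], "roll": 0.147, "hand": 22},
  {"offset": [-59, -8.8, 2.5], "roll": 0.17, "hand": 22},
  {"offset": [-64, -9.9, 2.5], "roll": 0.194, "hand": 22},
  {"offset": [-69, -11, 2.5], "roll": 0.223, "hand": 22},
  {"offset": [-74, -12.1, 2.5], "roll": 0.252, "hand": 22},
  {"offset": [-78.4, -13.2, 2.5], "roll": 0.281, "hand": 22},
  {"offset": [-78.4, -13.2, 2.5], "roll": 0.281, "hand": 22},
])

```text
clock: 4.45
tool_pos: [0.5559, 0.0206, 0.0131]
orientation: [-180.0, 0.0, -105.2]
force: [-0.1, 0.4, -0.5]
opening: 0.0221
```

```bash
python3 - <<'E'
from path import *
from fit import *
o=ctrl.get_obs(); print(o['tool_pos'],o['force'])
for x in(-.06,-.04,-.03,-.02,-.01,-.005,0): print(x,row(x,0,0))
ims=[]
for n in('scene','side'):
    s=snap(n,n+'2'); c=proj(s,[*F,.02]).astype(int); x,y=c[0]-95,c[1]-75; print(n,x,y)
    ims.append(cv2.resize(s['img'][y:y+130,x:x+130,::-1],(390,390),interpolation=2))
cv2.imwrite('pics/v2.png',np.hstack(ims))
E
```

```text
tcp in stop -0.09381320039937235 0.000542084113795623
[0.55588007 0.02061084 0.01307799] [-0.14686226  0.36257199 -0.52187808]
-0.06 ([np.float64(-24.3), np.float64(-0.5)], np.float64(0.0))
-0.04 ([np.float64(-44.3), np.float64(-0.5)], np.float64(0.0))
-0.03 ([np.float64(-54.3), np.float64(-0.5)], np.float64(0.0))
-0.02 ([np.float64(-64.3), np.float64(-0.5)], np.float64(0.0))
-0.01 ([np.float64(-74.3), np.float64(-0.5)], np.float64(0.0))
-0.005 ([np.float64(-79.3), np.float64(-0.5)], np.float64(0.0))
0 ([np.float64(-84.3), np.float64(-0.5)], np.float64(0.0))
scene 203 170
side 239 196
```

View pics/v2.png

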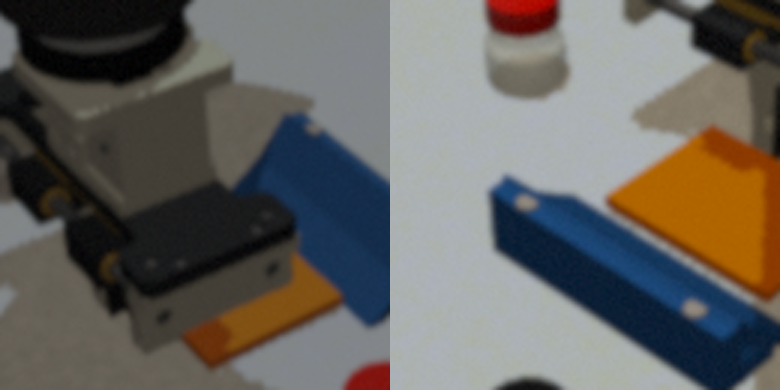

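The carrier is now parallel to the stop, its lead edge near the foot; side-view lead corners are about (312,263) and (366,296). Quick numeric check.

```bash
python3 - <<'E'
from path import *
import pickle
s=pickle.load(open('side0.pkl','rb'))
for u in((312,263),(366,295)):
    d=ray(s,u,.004)[:2]-F; print(d@ux,d@uy)
E
```

```text
tcp in stop -0.09444455061909736 0.0005980803456501304
-0.004660897980746916 -0.04796376198747204
-0.005695550634176318 0.05117342374837109
```

The lead corners sit at x ≈ -5 mm and y ≈ ±50 mm, as predicted. I push up the stop.

>>> jog_arm([
  {"offset": [-5, 0, 0], "roll": 0, "hand": 22},
  {"offset": [-10, 0, 0], "roll": 0, "hand": 22},
  {"offset": [-15, 0, 0], "roll": 0, "hand": 22},
  {"offset": [-20, 0, 0], "roll": 0, "hand": 22},
  {"offset": [-25, 0, 0], "roll": 0, "hand": 22},
  {"offset": [-30, 0, 0], "roll": 0, "hand": 22},
  {"offset": [-35, 0, 0], "roll": 0, "hand": 22},
  {"offset": [-40, 0, 0], "roll": 0, "hand": 22},
  {"offset": [-45, 0, 0], "roll": 0, "hand": 22},
  {"offset": [-50, 0, 0], "roll": 0, "hand": 22},
  {"offset": [-55, 0, 0], "roll": 0, "hand": 22},
  {"offset": [-60, 0, 0], "roll": 0, "hand": 22},
  {"offset": [-64, 0, 0], "roll": 0, "hand": 22},
  {"offset": [-68, 0, 0], "roll": 0, "hand": 22},
  {"offset": [-71, 0, 0], "roll": 0, "hand": 22},
  {"offset": [-74, 0, 0], "roll": 0, "hand": 22},
  {"offset": [-74, 0, 0], "roll": 0, "hand": 22},
])

```text
clock: 5.97
tool_pos: [0.5743, 0.0894, 0.014]
orientation: [179.9, -0.2, -105.2]
force: [-4.3, -9.8, 13.2]
opening: 0.0217
```

```bash
python3 - <<'E'
from path import *
o=ctrl.get_obs(); print(o['tool_pos'],o['force'],o['orientation'])
ims=[]
for n in('scene','side'):
    s=snap(n,n+'3'); c=proj(s,[*F,.02]).astype(int); x,y=c[0]-80,c[1]-85; print(n,x,y)
    ims.append(cv2.resize(s['img'][y:y+130,x:x+130,::-1],(390,390),interpolation=2))
cv2.imwrite('pics/v3.png',np.hstack(ims))
E
```

```text
tcp in stop -0.022566313109704632 0.0008510669926937229
[0.57426206 0.08944628 0.01396858] [-4.29972441 -9.76833381 13.2407105 ] [ 1.79928894e+02 -1.75821809e-01 -1.05172117e+02]
scene 218 160
side 254 186
```

View pics/v3.png

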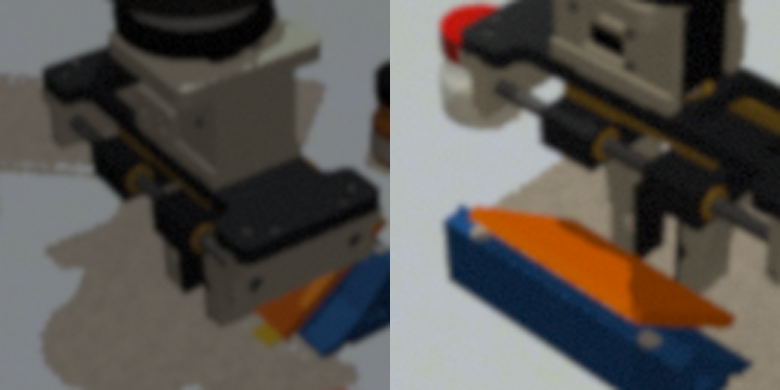

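```bash
cat >> h.py <<'E'
def isec(s,uv,F,ux,uy,y):  # ray with plane y_stop=y -> (x_s,z)
    T=s['cam_to_world']; d=T[:3,:3]@np.linalg.inv(s['K'])@np.array([uv[0],uv[1],1.]); o=T[:3,3]; n=np.array([*uy,0])
    k=(y-n@(o-[*F,0]))/(n@d); P=o+k*d-[*F,0]; return (P@[*ux,0]).round(4),P[2].round(4)
E
python3 - <<'E'
from path import *
import pickle
s=pickle.load(open('side0.pkl','rb'))
print(isec(s,(281,255.5),F,ux,uy,-.05),isec(s,(368,293),F,ux,uy,.05))
print('stop top check',isec(s,(273,257),F,ux,uy,-.07))
s=cv2.imread('pics/side3.png')[195:345,250:400]; cv2.imwrite('pics/v4.png',cv2.resize(s,(750,750),interpolation=2)[:600])
E
```

```text
tcp in stop -0.022558294420066266 0.0008797103056059956
(np.float64(0.0521), np.float64(0.0524)) (np.float64(-0.0116), np.float64(0.0027))
stop top check (np.float64(0.0493), np.float64(0.0367))
```

View pics/v4.png

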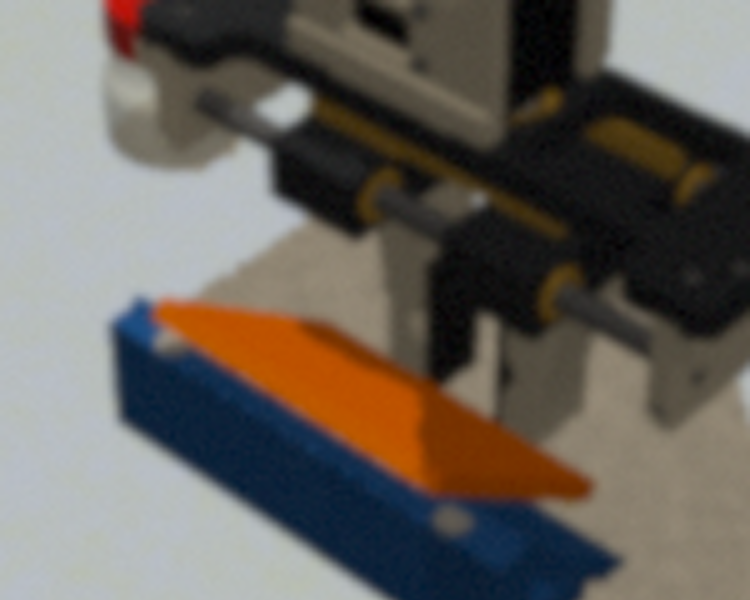

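Lead back edge is at x≈52 mm, z≈52 mm and tail back corner at x≈-12 mm, z≈3 mm. That gives a 38° lean and an edge length of 81 mm, so it is consistent. The tail needs roughly 8 mm more to clear the ribs.

>>> jog_arm([
  {"offset": [-2, 0, 0], "roll": 0, "hand": 22},
  {"offset": [-4, 0, 0], "roll": 0, "hand": 22},
  {"offset": [-6, 0, 0], "roll": 0, "hand": 22},
  {"offset": [-8, 0, 0], "roll": 0, "hand": 22},
  {"offset": [-10, 0, 0], "roll": 0, "hand": 22},
  {"offset": [-10, 0, 0], "roll": 0, "hand": 22},
  {"offset": [-10, 0, 0], "roll": 0, "hand": 22},
])

```text
clock: 6.65
tool_pos: [0.5765, 0.0973, 0.0133]
orientation: [179.9, -0.3, -105.2]
force: [0.4, -20.2, 10.8]
opening: 0.0218
```

```bash
python3 - <<'E'
from path import *
o=ctrl.get_obs(); print(o['tool_pos'],o['force'])
s=snap('side','side5')['img'][195:345,250:400,::-1]; cv2.imwrite('pics/v5.png',cv2.resize(s,(750,750),interpolation=2)[:600])
E
```

```text
tcp in stop -0.014437520871200314 0.0007615566323288295
[0.57647972 0.09726723 0.01332381] [  0.35976585 -20.24553556  10.81997423]
```

View pics/v5.png

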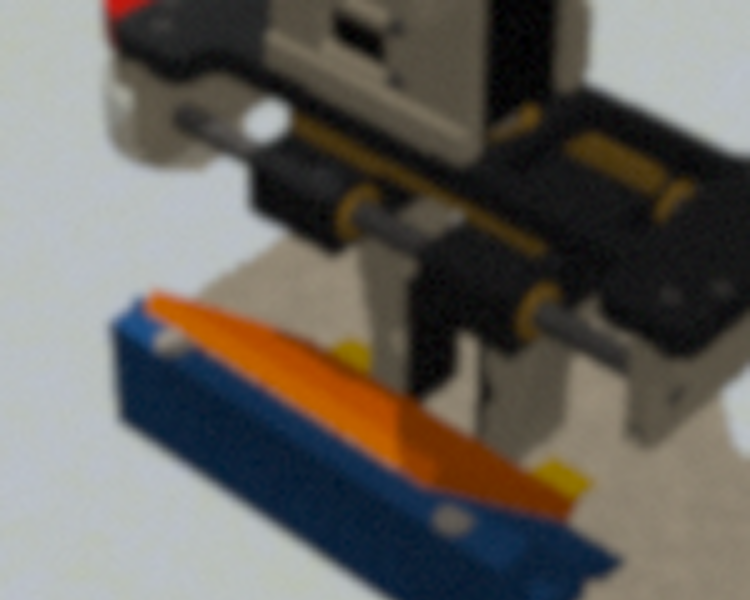

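Both yellow ribs now show behind the tail edge, and the finger face is at x≈-5 mm, which puts the tail at the foot. I back off gently and rise.

>>> jog_arm([
  {"offset": [2, 0, 0], "roll": 0, "hand": 22},
  {"offset": [4, 0, 0], "roll": 0, "hand": 22},
  {"offset": [7, 0, 0], "roll": 0, "hand": 22},
  {"offset": [12, 0, 0], "roll": 0, "hand": 22},
  {"offset": [20, 0, 0], "roll": 0, "hand": 22},
  {"offset": [30, 0, 0], "roll": 0, "hand": 22},
  {"offset": [40, 0, -10], "roll": 0, "hand": 22},
  {"offset": [45, 0, -40], "roll": 0, "hand": 22},
  {"offset": [45, 0, -75], "roll": 0, "hand": 22},
  {"offset": [45, 0, -110], "roll": 0, "hand": 22},
  {"offset": [45, 0, -110], "roll": 0, "hand": 22},
  {"offset": [45, 0, -110], "roll": 0, "hand": 22},
])

```text
clock: 7.7
tool_pos: [0.5671, 0.0571, 0.1264]
orientation: [-179.7, 0.2, -105.2]
force: [0.1, -0.1, -1.7]
opening: 0.0217
```

```bash
python3 - <<'E'
from path import *
o=ctrl.get_obs(); print(o['tool_pos'],o['force'])
s=snap('side','side6')['img'][195:345,250:400,::-1]; cv2.imwrite('pics/v6.png',cv2.resize(s,(750,750),interpolation=2)[:600])
E
```

```text
tcp in stop -0.05563260329643646 -0.0007157490371832078
[0.56710444 0.05712596 0.12644357] [ 0.07574723 -0.10152503 -1.69579332]
```

View pics/v6.png

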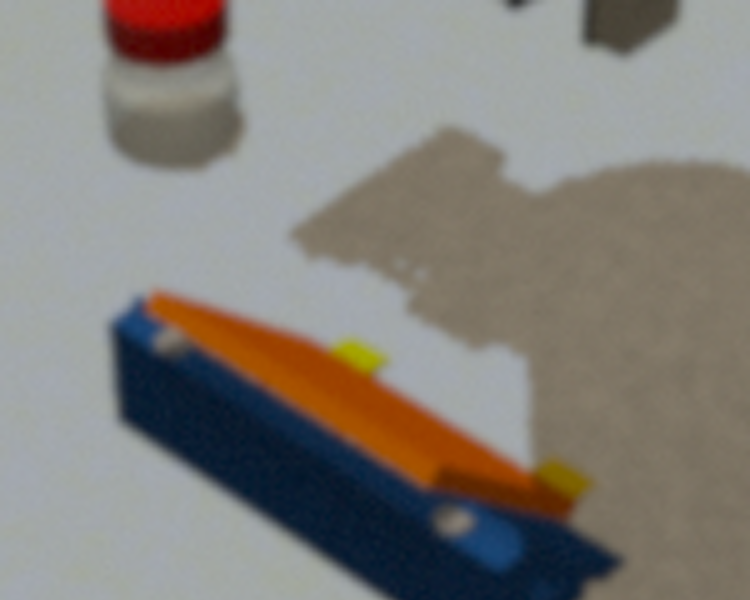

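The carrier holds its lean unaided. Now over the top, down behind it to tip height about 48 mm.

>>> jog_arm([
  {"offset": [-20, 0, 0], "roll": 0, "hand": 22},
  {"offset": [-50, 0, 0], "roll": 0, "hand": 22},
  {"offset": [-85, 0, 0], "roll": 0, "hand": 22},
  {"offset": [-120, 0, 0], "roll": 0, "hand": 22},
  {"offset": [-145, 0, 0], "roll": 0, "hand": 22},
  {"offset": [-151, 0, 0], "roll": 0, "hand": 22},
  {"offset": [-151, 0, 15], "roll": 0, "hand": 22},
  {"offset": [-151, 0, 35], "roll": 0, "hand": 22},
  {"offset": [-151, 0, 55], "roll": 0, "hand": 22},
  {"offset": [-151, 0, 65], "roll": 0, "hand": 22},
  {"offset": [-151, 0, 67], "roll": 0, "hand": 22},
  {"offset": [-151, 0, 67], "roll": 0, "hand": 22},
  {"offset": [-151, 0, 67], "roll": 0, "hand": 22},
])

```text
clock: 8.83
tool_pos: [0.6058, 0.2029, 0.0567]
orientation: [-180.0, 0.0, -105.2]
force: [0.3, -0.0, 0.8]
opening: 0.0223
```

```bash
python3 - <<'E'
from path import *
import pickle
o=ctrl.get_obs(); print(o['tool_pos'],o['force'])
s=pickle.load(open('side0.pkl','rb'))
print(isec(s,(280,253.6),F,ux,uy,-.05),isec(s,(336,292),F,ux,uy,.05))
E
```

```text
tcp in stop 0.09514927497448605 0.00012845840038178732
[0.60582315 0.2028543  0.05666129] [ 0.33795888 -0.02142215  0.84592928]
(np.float64(0.0536), np.float64(0.0566)) (np.float64(0.0554), np.float64(0.0528))
```

>>> jog_arm([
  {"offset": [12, 0, 0], "roll": 0, "hand": 22},
  {"offset": [22, 0, 0], "roll": 0, "hand": 22},
  {"offset": [27, 0, 0], "roll": 0, "hand": 22},
  {"offset": [32, 0, 0], "roll": 0, "hand": 22},
  {"offset": [37, 0, 0], "roll": 0, "hand": 22},
  {"offset": [42, 0, 0], "roll": 0, "hand": 22},
  {"offset": [47, 0, 0], "roll": 0, "hand": 22},
  {"offset": [52, 0, 0], "roll": 0, "hand": 22},
  {"offset": [57, 0, 0], "roll": 0, "hand": 22},
  {"offset": [57, 0, 0], "roll": 0, "hand": 22},
])

```text
clock: 9.67
tool_pos: [0.5898, 0.1468, 0.0557]
orientation: [179.9, -0.0, -105.2]
force: [0.2, 0.1, 0.6]
opening: 0.022
```

```bash
python3 - <<'E'
from path import *
o=ctrl.get_obs(); print(o['tool_pos'],o['force'])
a=snap('side','side7')['img'][170:320,250:380,::-1]; b=snap('scene','scene7')['img'][150:300,240:370,::-1]
cv2.imwrite('pics/v7.png',cv2.resize(np.hstack([a,b]),(780,450),interpolation=2))
E
```

```text
tcp in stop 0.03687391056777475 0.0009424101873694649
[0.5897585  0.14683102 0.05574348] [0.16595572 0.0656795  0.60500057]
```

View pics/v7.png

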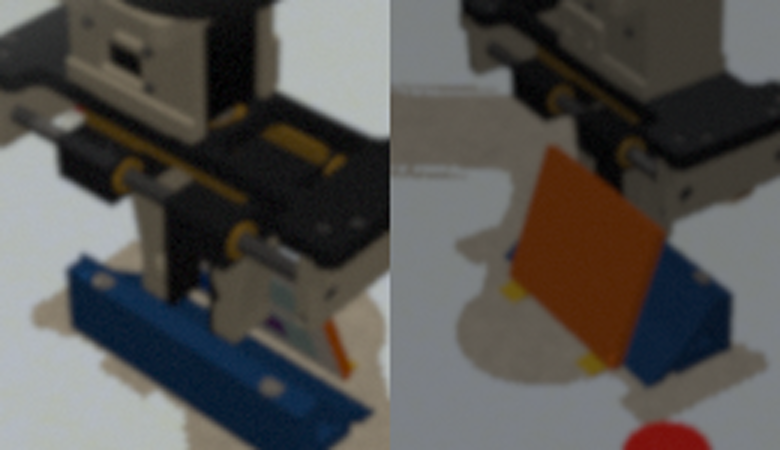

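The carrier is tipped steeply (about 70°), tail caught on both ribs, glass side visible from behind. I continue past upright.

>>> jog_arm([
  {"offset": [5, 0, 0], "roll": 0, "hand": 22},
  {"offset": [10, 0, 0], "roll": 0, "hand": 22},
  {"offset": [15, 0, 0], "roll": 0, "hand": 22},
  {"offset": [20, 0, 0], "roll": 0, "hand": 22},
  {"offset": [25, 0, 0], "roll": 0, "hand": 22},
  {"offset": [30, 0, 0], "roll": 0, "hand": 22},
  {"offset": [35, 0, 0], "roll": 0, "hand": 22},
  {"offset": [40, 0, 0], "roll": 0, "hand": 22},
  {"offset": [45, 0, 0], "roll": 0, "hand": 22},
  {"offset": [50, 0, 0], "roll": 0, "hand": 22},
  {"offset": [55, 0, 0], "roll": 0, "hand": 22},
  {"offset": [60, 0, 0], "roll": 0, "hand": 22},
  {"offset": [60, 0, -20], "roll": 0, "hand": 22},
  {"offset": [60, 0, -55], "roll": 0, "hand": 22},
  {"offset": [40, 0, -95], "roll": 0, "hand": 22},
  {"offset": [0, 0, -135], "roll": 0, "hand": 22},
  {"offset": [-40, 0, -150], "roll": 0, "hand": 22},
  {"offset": [-70, 0, -150], "roll": 0, "hand": 22},
  {"offset": [-70, 0, -150], "roll": 0, "hand": 22},
])

```text
clock: 11.35
tool_pos: [0.6113, 0.2208, 0.2087]
orientation: [-179.8, 0.2, -105.0]
force: [0.8, -1.0, -0.2]
opening: 0.0222
```

```bash
python3 - <<'E'
from path import *
o=ctrl.get_obs(); print(o['tool_pos'],o['force'])
a=snap('side','side8')['img'][150:390,240:500,::-1]; b=snap('scene','scene8')['img'][150:390,150:410,::-1]
cv2.imwrite('pics/v8.png',cv2.resize(np.hstack([a,b]),(780,360),interpolation=2))
E
```

```text
tcp in stop 0.11386114268955788 -0.00046874010088245044
[0.6113055  0.22075498 0.2087495 ] [ 0.82046964 -0.96442223 -0.19384308]
```

View pics/v8.png

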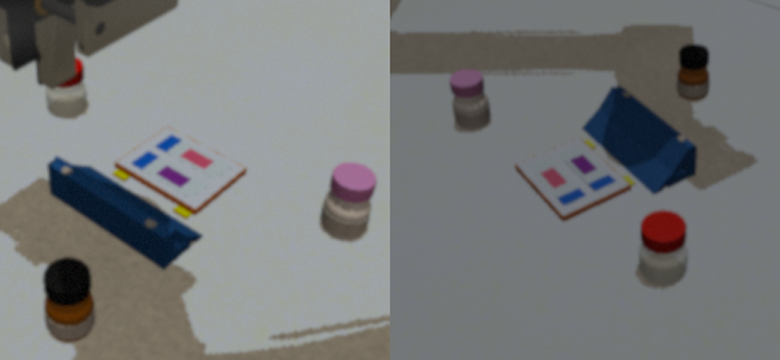

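The carrier lies flat with slides up in front of the ribs, and the jars are standing. I'll run a numeric check and hand in if it passes.

```bash
python3 - <<'E'
from path import *
import pickle
sd,sc=[pickle.load(open(n+'0.pkl','rb')) for n in('side','scene')]
for s,u in((sd,(360,263)),(sc,(150+574/1.5-260,150+177/1.5))):
    d=ray(s,u,.007)[:2]-F; print('centre',d@ux,d@uy)
for n in('side','scene'):
    a=cv2.imread(f'pics/{n}0.png').astype(int); b=cv2.imread(f'pics/{n}8.png').astype(int)
    S=sd if n=='side' else sc
    for j,p in dict(red=(.7185,.0185),pink=(.41,.061),amber=(.572,.262)).items():
        c=proj(S,[*p,.055]).astype(int); T=a[c[1]-12:c[1]+12,c[0]-12:c[0]+12].astype(np.uint8)
        W=b[c[1]-24:c[1]+24,c[0]-24:c[0]+24].astype(np.uint8); r=cv2.minMaxLoc(cv2.matchTemplate(W,T,cv2.TM_CCOEFF_NORMED)); print(n,j,'shift px',r[3][0]-12,r[3][1]-12,round(r[1],2))
q=cv2.cvtColor(cv2.imread('pics/side8.png'),cv2.COLOR_BGR2GRAY); s=snap('side','side9'); g=cv2.cvtColor(s['img'],cv2.COLOR_RGB2GRAY)
print('carrier motion diff',cv2.absdiff(q,g)[225:300,310:410].mean()); print(ctrl.get_obs()['force'])
E
```

```text
tcp in stop 0.10992749550001844 0.000816146662227276
centre -0.04872249854125763 0.005800997829820173
centre -0.05464250061577722 -0.008699168112468757
side red shift px 1 2 0.39
side pink shift px 0 0 1.0
side amber shift px 1 0 0.98
scene red shift px 0 0 1.0
scene pink shift px 0 1 0.85
scene amber shift px 0 0 0.96
carrier motion diff 1.2370666666666668
[-0.39616401 -0.14046907 -0.26564728]
```

```bash
python3 -c "
from plant import order; print(order.close_job())"
```

```text
the job is handed in; nothing more can be done
None
```

The job is handed in: the slide carrier lies flat in front of the stop with its glass slides facing up, after about 11.5 s of the 51 s allowed. The hand-in reports no verdict, so the points below are my own last checks.

I pushed the carrier's tail edge square to the stop and up its slope, until the tail had passed both ribs and it leaned there by itself. I then pulled the raised edge back over from behind until it fell flat.

- **Lean:** before tipping, the raised edge measured about 53–57 mm high, with the tail at the foot of the slope. The lean itself measured about 38° with 8 mm of the push still to go.
- **Carrier position:** its centre is about 50 mm in front of the foot of the stop. The two cameras differ by about 6 mm along the stop's x and 15 mm sideways, because those points were read by eye. I did not measure its flatness or height; it simply looks flat in both views.
- **At rest:** two pictures taken just before hand-in show no movement of the carrier, and the tool force was close to zero with the gripper clear.
- **Jars:** all three match their starting positions to within 1 pixel wherever the match was good. The side-view check of the red jar failed (match score 0.39) because the gripper partly hid it. The scene camera shows that jar unmoved.

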